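# Click open the wide tilt-out bin on the foyer credenza

### The arm

A 7-joint arm with a two-finger parallel gripper is mounted at the origin on the work surface. World frame = base frame: x ahead of the robot, y to its left, z up, the work surface at z = 0. Lengths are in m, angles in rad, forces in N, time in s.
With the tool pointing down it reaches from about 0.4 to 0.875 m from the base axis. Payload 19.3 kg.
Tool frame: the origin (TCP) lies at the very end of the fingers, on their centre line; the grasp point (between the pads) lies 19 mm behind it; z points along the fingers, y is the line along which they close (so a half turn about z gives the same grasp; the last joint's range is limited). The gripper opens to 85 mm and grips with 20 to 120 N. Pads are 22 mm wide; open, the fingers measure 114 mm over their backs; the gripper's body (76 mm by 85 mm) begins 54 mm behind the grasp point. The pads swing forward as they close: fully open they stand 13 mm farther back than shut.
Start: joints at [1.041, 0.521, -0.036, 1.599, 0.021, 1.021, -0.113], TCP at [0.277, -0.56, 0.231] pointing down, gripper open.
Joint ranges: [-2.91, 2.91], [-0.3, 2.13], [-1.5, 1.42], [0.17, 2.43], [-1.26, 4.41], [0.16, 1.93], [-2.52, 2.52]. Speed limits (rad/s): [1.89, 1.89, 2.39, 2.39, 3.01, 3.01, 3.01].

### API

Orientations are given as [roll, pitch, yaw] about the fixed x, y, z axes, in that order (R = Rz(yaw) Ry(pitch) Rx(roll)).
In Python, from workcell import bot gives the robot as it stands.
- The arm moves only by the tool servo_tool, never from a script. Its argument "plan" is a list of rows, each a list of 7 numbers: the finger opening in cm, from 0 to 8.54, then the shift along the tool's x, y, z in cm, then the turn, a rotation vector about the tool's x, y, z in degrees. In form: [[fingers, x, y, z, wx, wy, wz], ...]. A call has 1 to 10 rows; each row is the pose to reach, as a shift and turn from the pose commanded when the call began, along the tool's axes at that moment; what a row does not reach only later rows make up. A row lasts 1/10 s, in which the tool goes at most 50 mm and 8.59 degrees, less where a joint would pass 70% of its speed; a pose out of reach is approached as far as the arm can. A call with a gripper value outside its range is refused whole. The fingers move at their own pace and stop on an object; "force" is the grip in N (left out, the last holds). Time passes only in rows, so rows that repeat a pose let the fingers close. It gives the time, the measured TCP pose, the force, the opening and the grip force at its end, in the units of the state.
- bot.observe(): the state, without advancing time (a new reading comes with each control period).
- bot.grab_frame(name): name is "side" or "top" or "wrist"; returns a dict with "frame" (480x640x3 uint8, blue, green, red), "mtx" (3x3 intrinsics, pixels), "k1" (the pictures are not rectified: a ray, as slopes to the right and down, at radius r is drawn at 1 + k1 r^2 times it, then the intrinsics apply), "R" (3x3) and "t" (3): a world point X has camera coordinates R X + t; the wrist camera has in their place "T_tool_cam" (4x4, takes a point from camera to tool coordinates, whose origin is the TCP and whose axes are the flange's). Camera axes: x right, y down, z forward; pixel columns grow to the right and rows downward; lengths in m; the calibration is good to about 2 mm. A picture is of the moment at which its call begins: read the wrist's pose just before it. There is no depth.
- bot.job_done(): hands the job in; it is judged then, once.
The state is a dict: "clock": time; "qpos": joint angles; "qd": joint speeds; "joint_efforts": joint torques, N m; "position": TCP position; "tool_rot": TCP orientation; "force": force on the tool from outside, world axes, zero at the start; "moment": the same for the moment, N m; "grip_width": finger opening in m; "finger_force": force on a finger pad.
Only numpy, scipy, OpenCV 4.12 (cv2) and the standard library are available. Lean on these libraries where they do the work, as an engineer would, in place of code of your own. Each camera call takes 0.05 s, during which the arm holds its last target. There are 200 camera calls.

### The job

Two small wooden tilt-out bins stand on the credenza. Turn the knob on top of the wider bin clockwise until it clicks over into its open position and the bin's front panel swings out, then let go. Leave the narrow bin's knob as it is, and the perfume bottle on the wide bin standing where it is.

Things in the scene. Friction and masses are not known exactly. Their poses are not given: they have to be found in the camera images.
- wide_grip (a point): Knob at the centre of the top of the wide bin (fixed, 320 wide, 200 deep, 120 high; mm): dark skirt 60 across, its top at z = 134; on it an upright steel bar grip 56 long, 14 thick, 34 tall (top at z = 168). Point on the knob's axis, 22 above the skirt, 12 below the bar's top. Turns with the knob: x along the bar's length, y across its thickness, z up. At 0 the bar runs from bin front to back.
- wide_knob (a joint): Turn of the wide bin's knob in rad, growing clockwise seen from above: 0 closed (at the start), 1.2 (70 degrees) clicked open, end stop 1.45. A spring detent resists with up to 0.2 N m until halfway (0.6), then pulls the knob on to 1.2; let go before halfway and it springs back. As it turns, the pale front panel tilts out towards the robot, about 23 mm at its top edge.
- narrow_knob (a joint): Turn of the identical knob at the centre of the top of the narrow bin (fixed, 170 mm wide, else like the wide one); 0 closed, as it starts. The two bins stand side by side, either one on the left, turned up to 23 degrees, fronts towards the robot.
- perfume: Amber glass perfume bottle, 44 by 30 by 58 mm, with a black cap 22 mm across (84 mm tall in all), standing loose on top of the wide bin, 105 to 125 mm from the knob's axis, towards the bin's right-hand end as seen from the robot. Origin at the centre of its underside, z up.
Mind the look-alikes: they are no part of the job. What is meant by the perfume is not blue or purple, and is the larger of those in its own colour.

How it is judged:
At the end, for the whole second after the job is handed in: The wide bin's knob rests in its open click, between 1.0 and 1.4 rad, released; the narrow bin's knob is still closed (below 0.2 rad); the perfume bottle stands upright (within 0.2 rad) within 30 mm of where it was (value of joint wide_knob between 1 and 1.4 rad and velocity of joint wide_knob between -0.1 and 0.1 rad/s and value of joint narrow_knob below 0.2 rad and angle between perfume's own z axis and vertical below 0.2 rad and distance of perfume from where it was at the start of the episode below 0.03 m); the robot touches nothing.
It fails at once if the narrow bin's knob is turned more than 0.4 rad (value of joint narrow_knob above 0.4 rad).
It fails at once if the perfume bottle is tipped by more than 0.5 rad or shoved more than 40 mm (angle between perfume's own z axis and vertical above 0.5 rad or distance of perfume from where it was at the start of the episode above 0.04 m).
It also fails if it takes over 30 s, if anything falls off the work surface, if the arm or the gripper's body presses on something with over 40 N, if the wrist force passes 120 N, or if a joint passes its speed limit or range.

## Working session

There is one attempt and no reset: what is moved stays moved. The work goes in short steps, Python scripts to look and compute and a tool call to move; the robot and the scene stay as the last step left them, time stands still between calls to the robot, and variables do not carry over. Pictures are saved under pics/ and viewed, at most 10 in all, crops included, and the job is handed in when it is done.

Besides the shell and the picture viewer there is one more tool, called after "Call:" by a JSON object that holds its "name" and its "arguments", one argument or row to a line. servo_tool: Moves the arm, as the interface text tells. Its arguments: {"type":"object","properties":{"plan":{"type":"array","items":{"type":"array","items":{"type":"number"}}},"force":{"type":"number"}},"required":["plan"]}

```bash
mkdir -p pics; python3 - <<'E'
from workcell import bot
import cv2,json
s=bot.observe();print({k:s[k] for k in("clock","position","tool_rot","grip_width")})
for n in("top","side"):
    f=bot.grab_frame(n);cv2.imwrite(f"pics/{n}0.png",f["frame"])
    print(n,f["mtx"],f["k1"],f["R"],f["t"])
E
```

```text
{'clock': 0.0, 'position': array([ 0.27718815, -0.55979654,  0.23073958]), 'tool_rot': array([-3.14044629e+00,  3.27552488e-05,  4.59787738e-01]), 'grip_width': 0.08545310452996109}
top [[590.63613007   0.         323.53927358]
 [  0.         590.63613007 235.25157113]
 [  0.           0.           1.        ]] -0.19768291293989382 [[-0.00883763 -0.99985765  0.01437284]
 [-0.98253593  0.00601114 -0.18597583]
 [ 0.18586296 -0.01576542 -0.98244919]] [-0.06183891  0.61028462  1.02297388]
side [[467.01327619   0.         323.07477016]
 [  0.         467.01327619 242.64026363]
 [  0.           0.           1.        ]] 0.020338570892240414 [[ 8.48794100e-01 -5.28723246e-01  5.52150707e-04]
 [-4.01885070e-01 -6.45850346e-01 -6.49126891e-01]
 [ 3.43565084e-01  5.50753174e-01 -7.60679942e-01]] [-0.54265856  0.28486889  0.79588188]
```

View pics/top0.png

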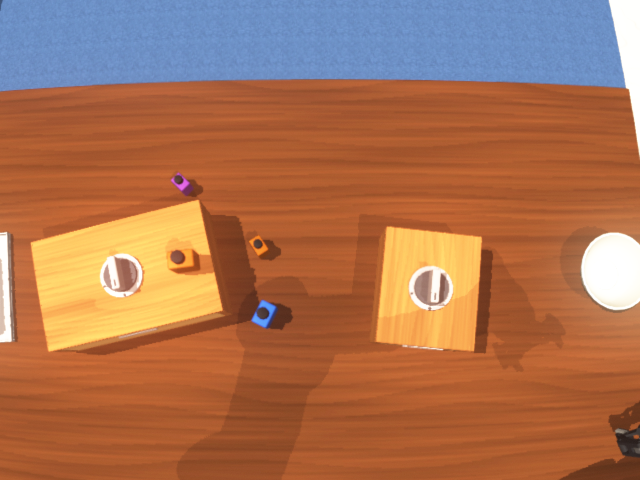

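View pics/side0.png

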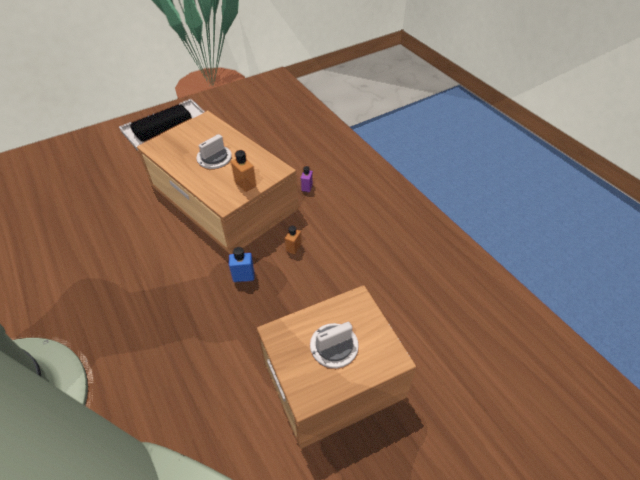

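The wide bin is on the left in the top view, with its knob at about (121,276) and its bar running from (112,256) to (119,290). There are two amber bottles: one on the wide bin at (180,258), and a small one on the table at (258,245). Blue (264,314) and purple (181,182) are ruled out. The bottle at (180,258) fits because it is the larger amber one and stands on the wide bin's right end. I'll confirm with an enlarged crop and measure.

```bash
cat > h.py <<'E'
import numpy as np,cv2
from workcell import bot
def ray(f,uv):
    d=np.array([f["k1"],0,0,0,0])
    p=cv2.undistortPoints(np.array([[uv]],float),f["mtx"],d)[0,0]
    R=np.array(f["R"]);return -R.T@f["t"],R.T@np.array([*p,1])
def at(f,uv,z):
    o,d=ray(f,uv);return o+d*(z-o[2])/d[2]
def proj(f,X):
    return cv2.projectPoints(np.array(X,float).reshape(-1,3),cv2.Rodrigues(np.array(f["R"]))[0],np.array(f["t"]),f["mtx"],np.array([f["k1"],0,0,0,0.]))[0][:,0]
E
python3 - <<'E'
from h import *
f=bot.grab_frame("top");g=bot.grab_frame("side")
c=[at(f,p,.12) for p in((32,242),(202,204),(222,313),(48,348))]
print(np.round(c,3),np.mean(c,0), [np.linalg.norm(c[i]-c[i-1]) for i in range(4)])
print("skirt",at(f,(121,276),.128),at(g,(214,156),.128))
print("bottle cap",at(f,(178,257),.204),at(g,(241,156),.204))
a=cv2.resize(f["frame"][190:360,20:240],None,fx=3.4,fy=3.4,interpolation=cv2.INTER_CUBIC)
cv2.imwrite("pics/crop.png",a)
a=cv2.resize(g["frame"][100:250,130:330],None,fx=4,fy=4,interpolation=cv2.INTER_CUBIC)
cv2.imwrite("pics/crops.png",a)
E
```

```text
[[0.589 0.46  0.12 ]
 [0.655 0.147 0.12 ]
 [0.465 0.108 0.12 ]
 [0.401 0.417 0.12 ]] [0.52742114 0.28302896 0.12      ] [np.float64(0.19301766535652815), np.float64(0.320256803688927), np.float64(0.19382109322939975), np.float64(0.31651097945859863)]
skirt [0.52725677 0.28400197 0.128     ] [0.52932372 0.27964247 0.128     ]
bottle cap [0.5485468  0.16632749 0.204     ] [0.54806974 0.1577365  0.204     ]
```

View pics/crop.png

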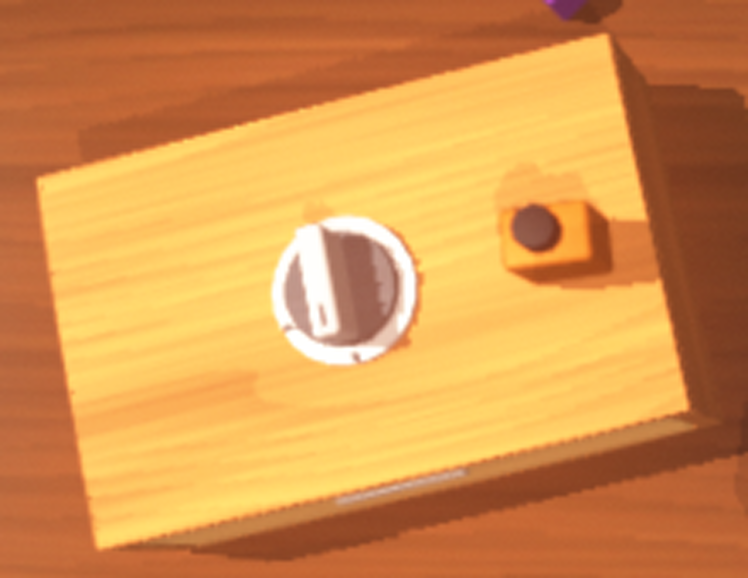

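View pics/crops.png

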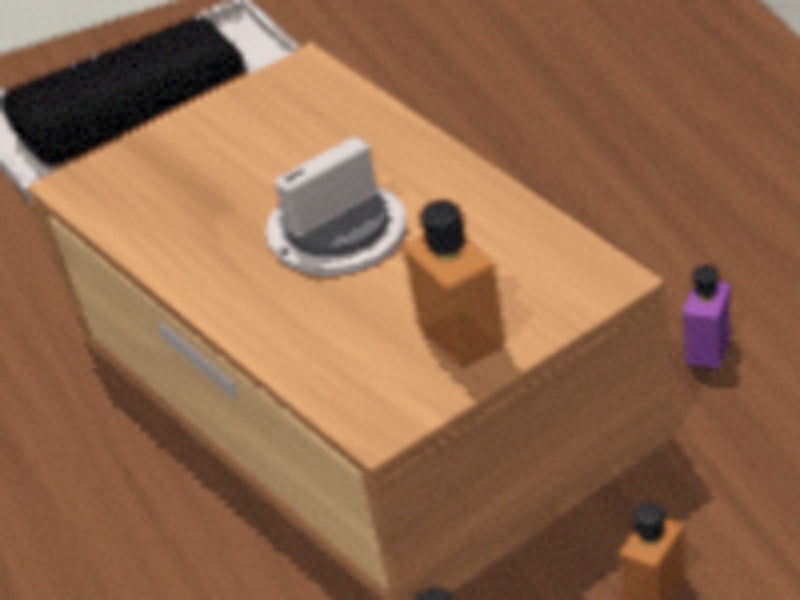

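```bash
python3 - <<'E'
from h import *
f=bot.grab_frame("top")
P=lambda u,v,z:at(f,(20+u/3.4-.35,190+v/3.4-.35),z)
c=np.array([P(*p,.12) for p in((38,178),(610,35),(690,412),(98,548))])
print(np.round(c,3),c.mean(0),[np.linalg.norm(c[i]-c[i-1]) for i in range(4)])
e=[c[0]-c[1],c[3]-c[2],c[0]-c[3],c[1]-c[2]]
print("edge angles",[np.degrees(np.arctan2(v[1],v[0])) for v in e])
print("ring",P(345,290,.122))
b=np.array([P(*p,.168) for p in((297,230),(322,226),(338,330),(314,338))])
print("bar",b.mean(0),[np.linalg.norm(b[i]-b[i-1]) for i in range(4)],[np.degrees(np.arctan2(*(v[1::-1])))for v in(b[0]-b[3],b[1]-b[2])])
print("bottle top corners z=.178",np.round([P(*p,.178) for p in((502,212),(588,203),(593,262),(508,270))],3), "cap",P(535,228,.204))
E
```

```text
[[0.589 0.463 0.12 ]
 [0.662 0.152 0.12 ]
 [0.469 0.107 0.12 ]
 [0.396 0.416 0.12 ]] [0.52896064 0.28448126 0.12      ] [np.float64(0.19857790524930766), np.float64(0.31883212451654863), np.float64(0.19882280970940777), np.float64(0.31825040513165254)]
edge angles [np.float64(103.33057507978533), np.float64(103.2863926617455), np.float64(13.464486498242305), np.float64(13.296657126858305)]
ring [0.52981476 0.28588528 0.122     ]
bar [0.52872995 0.28463733 0.168     ] [np.float64(0.05423653917642517), np.float64(0.012938487150982562), np.float64(0.05212526657321208), np.float64(0.01269031781912385)] [np.float64(12.101117913524112), np.float64(11.772601503236782)]
bottle top corners z=.178 [[0.561 0.191 0.178]
 [0.565 0.149 0.178]
 [0.537 0.145 0.178]
 [0.533 0.187 0.178]] cap [0.54901708 0.16795417 0.204     ]
```

Confirmed: the crop shows the large amber bottle on the wide bin and the knob's bar at closed. The knob axis measures (0.529, 0.2845), with the bar at yaw about 13.4°. The ring, bar and bin centre agree within 2 mm, and the bin measures 318×199, close to 320×200. I'll grasp at yaw 193.4°, the same grasp turned half round, so that joint 7 stays in range.

Call:
{"name": "servo_tool", "arguments": {
  "plan": [
    [6,3.9,-2.4,-1.5,0,0,-8.4],
    [6,7.9,-4.8,-3,0,0,-16.8],
    [6,11.8,-7.2,-4.5,0,0,-25.2],
    [6,15.7,-9.6,-6,0,0,-33.6],
    [6,19.7,-12,-7,0,0,-42],
    [6,23.6,-14.4,-7,0,0,-50.4],
    [6,27.5,-16.8,-7,0,0,-58.8],
    [6,31.4,-19.2,-7,0,0,-67.2],
    [6,35.4,-21.6,-7,0,0,-75.6],
    [6,39.3,-24,-7,0,0,-84]
  ]
}}

```text
clock: 1.25
position: [0.5237, -0.1689, 0.3015]
tool_rot: [3.141, 0.0, 1.932]
force: [0.7, -1.1, -0.4]
grip_width: 0.0604
finger_force: 0.0
```

```bash
cat >> h.py <<'E'
from scipy.spatial.transform import Rotation as Ro
def togo(X,yaw):
    s=bot.observe();R=Ro.from_euler("xyz",s["tool_rot"])
    d=R.inv()*Ro.from_euler("xyz",[np.pi,0,np.radians(yaw)])
    print("t",s["clock"],"pos",s["position"].round(4),"rpy",np.degrees(s["tool_rot"]).round(1),"q",s["qpos"].round(2),"w",s["grip_width"],"F",s["force"].round(1))
    print("cm",(R.inv().apply(np.array(X)-s["position"])*100).round(2),"deg",np.degrees(d.as_rotvec()).round(2))
E
python3 -c "
from h import *
togo([.529,.2845,.30],193.4)"
```

```text
t 1.25 pos [ 0.5237 -0.1689  0.3015] rpy [180.    0.  110.7] q [ 0.58  0.37 -0.5   1.69  0.19  1.13  0.39] w 0.06035160412644958 F [ 0.7 -1.1 -0.4]
cm [42.24 16.5   0.14] deg [-0.000e+00  2.000e-02 -8.272e+01]
```

Call:
{"name": "servo_tool", "arguments": {
  "plan": [
    [6,4.2,1.7,0,0,0,-8.3],
    [6,8.4,3.3,0,0,0,-16.5],
    [6,12.7,5,0,0,0,-24.8],
    [6,16.9,6.6,0,0,0,-33.1],
    [6,21.1,8.3,0,0,0,-41.4],
    [6,25.3,9.9,0,0,0,-49.6],
    [6,29.6,11.6,0,0,0,-57.9],
    [6,33.8,13.2,0,0,0,-66.2],
    [6,38,14.9,0,0,0,-74.4],
    [6,42.2,16.5,0,0,0,-82.7]
  ]
}}

```text
clock: 2.25
position: [0.531, 0.284, 0.3013]
tool_rot: [-3.141, 0.0, -2.909]
force: [1.7, 0.5, -0.7]
grip_width: 0.0601
finger_force: 0.0
```

```bash
python3 - <<'E'
from h import *
togo([.529,.2845,.30],193.4)
s=bot.observe();w=bot.grab_frame("wrist")
T=np.eye(4);T[:3,:3]=Ro.from_euler("xyz",s["tool_rot"]).as_matrix();T[:3,3]=s["position"]
M=np.linalg.inv(T@np.array(w["T_tool_cam"]));w["R"]=M[:3,:3];w["t"]=M[:3,3]
im=w["frame"].copy()
a=np.radians(13.4)
for l,h in((.028,.007),):
    X=[[.529+x*np.cos(a)-y*np.sin(a),.2845+x*np.sin(a)+y*np.cos(a),.168] for x,y in((l,h),(l,-h),(-l,-h),(-l,h))]
    cv2.polylines(im,[proj(w,X).round().astype(int)],True,(0,255,0),1)
cv2.imwrite("pics/wr.png",im)
E
```

```text
t 2.25 pos [0.531  0.284  0.3013] rpy [-180.     0.  -166.7] q [-0.    0.55 -0.89  1.55  0.44  1.26  0.85] w 0.06008266029774129 F [ 1.7  0.5 -0.7]
cm [0.18 0.1  0.13] deg [-0.01  0.01 -0.06]
```

View pics/wr.png

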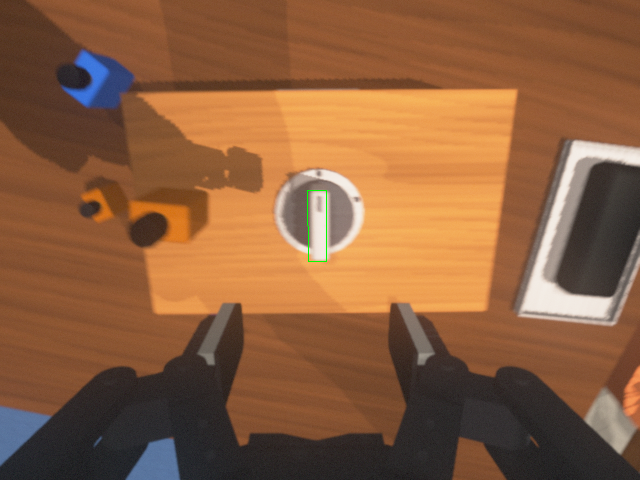

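The wrist view shows the bar at (318,225), matching the predicted green outline, with the amber bottle at (160,220) clear of the fingers. Descending and gripping next.

Call:
{"name": "servo_tool", "arguments": {
  "plan": [
    [6,0.2,0.1,3,0,0,0],
    [6,0.2,0.1,6,0,0,0],
    [6,0.2,0.1,9,0,0,0],
    [6,0.2,0.1,12,0,0,0],
    [6,0.2,0.1,14,0,0,0],
    [6,0.2,0.1,15.8,0,0,0],
    [6,0.2,0.1,15.8,0,0,0]
  ]
}}

```text
clock: 3.0
position: [0.528, 0.2822, 0.1412]
tool_rot: [-3.141, -0.003, -2.914]
force: [-0.1, -0.1, 0.2]
grip_width: 0.0601
finger_force: 0.0
```

Call:
{"name": "servo_tool", "arguments": {
  "plan": [
    [3,0,0,0,0,0,0],
    [2,0,0,0,0,0,0],
    [1,0,0,0,0,0,0],
    [0.8,0,0,0,0,0,0],
    [0.8,0,0,0,0,0,0],
    [0.8,0,0,0,0,0,0],
    [0.8,0,0,0,0,0,0]
  ],
  "force": 50
}}

```text
clock: 3.7
position: [0.5291, 0.2844, 0.1446]
tool_rot: [3.14, 0.002, -2.913]
force: [-1.0, 6.3, 5.5]
grip_width: 0.0128
finger_force: 52.5
```

Gripped at 13 mm with low force. Turning 70° clockwise, which is +wz because the tool's z points down.

Call:
{"name": "servo_tool", "arguments": {
  "plan": [
    [0.8,0,0,0,0,0,7],
    [0.8,0,0,0,0,0,14],
    [0.8,0,0,0,0,0,21],
    [0.8,0,0,0,0,0,28],
    [0.8,0,0,0,0,0,35],
    [0.8,0,0,0,0,0,42],
    [0.8,0,0,0,0,0,49],
    [0.8,0,0,0,0,0,56],
    [0.8,0,0,0,0,0,63],
    [0.8,0,0,0,0,0,69]
  ]
}}

```text
clock: 4.7
position: [0.5292, 0.285, 0.1446]
tool_rot: [3.138, -0.002, 2.161]
force: [1.9, 9.4, 2.3]
grip_width: 0.0134
finger_force: 52.0
```

Call:
{"name": "servo_tool", "arguments": {
  "plan": [
    [0.8,0,0,0,0,0,0],
    [0.8,0,0,0,0,0,0]
  ]
}}

```text
clock: 4.9
position: [0.5291, 0.285, 0.1446]
tool_rot: [3.138, -0.002, 2.166]
force: [1.1, 8.9, 3.3]
grip_width: 0.0128
finger_force: 52.0
```

Turned 1.204 rad. Opening and lifting straight up.

Call:
{"name": "servo_tool", "arguments": {
  "plan": [
    [3,0,0,0,0,0,0],
    [5,0,0,0,0,0,0],
    [5,0,0,0,0,0,0],
    [5,0,0,0,0,0,0],
    [5,0,0,-2,0,0,0],
    [5,0,0,-5,0,0,0],
    [5,0,0,-9,0,0,0],
    [5,0,0,-13,0,0,0],
    [5,0,0,-16,0,0,0],
    [5,0,0,-16,0,0,0]
  ]
}}

```text
clock: 5.9
position: [0.5299, 0.2838, 0.3074]
tool_rot: [3.136, 0.001, 2.165]
force: [0.3, -0.2, 0.0]
grip_width: 0.0496
finger_force: 0.0
```

```bash
python3 - <<'E'
from h import *
togo([.529,.2845,.30],123)
g=bot.grab_frame("side");w=bot.grab_frame("wrist")
a=cv2.resize(g["frame"][90:440,110:430],(366,400));b=cv2.resize(w["frame"],(430,322));b=cv2.copyMakeBorder(b,0,78,0,0,0)
cv2.imwrite("pics/end.png",np.hstack([a,b]))
E
```

```text
t 5.9 pos [0.5299 0.2838 0.3074] rpy [179.7   0.  124. ] q [-0.2   0.46 -0.57  1.56  0.26  1.2  -0.22] w 0.049593614323978435 F [ 0.3 -0.2  0. ]
cm [ 0.11 -0.04  0.74] deg [0.34 0.03 1.02]
```

View pics/end.png

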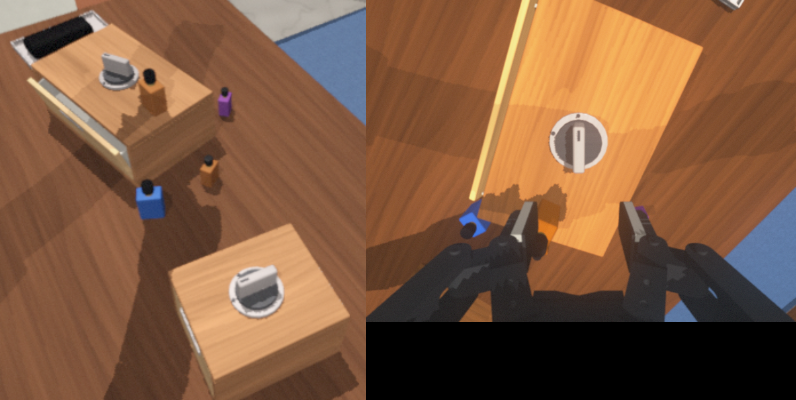

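The pictures show the wide bin's panel swung out and its bar in line with the tool at about 1.2 rad. The bottle is still upright in its place, at (150,90) in the left half. The narrow knob at (257,290) is unchanged, and the gripper is clear.

```bash
python3 -c "
from workcell import bot
print(bot.job_done())"
```

```text
the job is handed in; nothing more can be done
None
```

I turned the wide bin's knob clockwise about 1.2 rad into its open click and let go; the front panel swung out, the narrow bin's knob and the perfume bottle were left untouched, and the job is handed in (no verdict was returned).

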